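Lay the bench out for oiling a watch movement

TASK

Lay the bench out for oiling a watch movement: put the white-lidded tin flat in the yellow tray and the gold-lidded tin centred on top of it, put the brass movement plate, pillars down, on the middle of the grey steel bench block, set the black eye loupe flat in the blue tray, and stand the amber oil bottle on the bench midway between the bench block and the blue tray. Keep the oil bottle upright all the time, and leave the bottle with the red cap and the red screwdriver where they are.

Things in the scene. Friction and masses are not known exactly. Their poses are not given: they have to be found in the camera images.
- white_tin: round flat tin, white all over but for a round printed paper on the lid, 53 mm across, 22 mm high, loose, lying flat, lid up. Origin: centre of its underside, z up.
- gold_tin: round flat tin with a gold-coloured lid on a white base, 48 mm across, 18 mm high, loose, lid up. Origin: centre of its underside, z up. It stacks on the flat top of the white tin.
- eye_loupe: watchmaker's eye loupe: black, tapering up from a 38 mm wide foot, white band and round glass at the top, 31 mm high, loose, standing on its wide foot. Origin: centre of its underside, z up.
- oil_bottle: small brown (amber) glass bottle with black screw cap and a blue-striped white label, 26 mm across, 47 mm high, loose, standing. Origin: centre of its underside, z up.
- brass_plate: round brass movement plate, 40 mm across and 2 mm thick, lying on three short pillars, so that its top is 8 mm above what it stands on; loose. Grip it across the rim. Origin: centre of its underside (foot of the pillars), z up.
- bench_block: dark grey square steel bench block, 72 mm (its x) by 76 mm (its y) and 20 mm high with flat top, fixed. Origin: centre of its underside; its y axis points along the line to or away from the blue tray, whose centre is always 170 mm away from it, on its +y or its -y side.
- blue_tray: square tray of blue painted metal, 78 mm outside, 70 mm inside, with a 7 mm high rim (4 mm thick) and a floor 2 mm thick, fixed. Origin: centre of its underside, z up. For the eye loupe.
- yellow_tray: square tray like the blue one but painted yellow: 78 mm outside, 70 mm inside, rim 7 mm high, floor 2 mm thick, fixed. Origin: centre of its underside, z up. For the tins.
- red_cap_bottle: bystander: cream bottle with red cap, 28 mm across, 61 mm high, loose, standing; to be left alone. Origin: centre of its underside.
- red_screwdriver: bystander: small screwdriver with red handle, 115 mm long, 8 mm thick, loose, lying along its y axis; to be left alone. Origin: centre of its underside.
Not all that is in view belongs to the job. What is shaped like the gold_tin but green or purple is not meant.

How it is judged (in metres and radians):
At the end, for the whole second after the job is handed in: All five level, at rest: white tin on the yellow tray's floor (14 mm), gold tin on it (12 mm off-centre at most), plate on the block, pillars down (14 mm), loupe on the blue tray's floor, oil bottle on the bench, 70 to 100 mm from block and blue tray centres, within 15 mm of their line (horizontal distance between white_tin and yellow_tray below 0.014 m and z of white_tin in the frame of yellow_tray below 0.005 m and horizontal distance between gold_tin and white_tin below 0.012 m and z of gold_tin in the frame of white_tin between 0.018 and 0.027 m and horizontal distance between eye_loupe and blue_tray below 0.022 m and z of eye_loupe in the frame of blue_tray below 0.005 m and horizontal distance between brass_plate and bench_block below 0.014 m and z of brass_plate in the frame of bench_block between 0.017 and 0.024 m and x of oil_bottle in the frame of bench_block between -0.015 and 0.015 m and horizontal distance between oil_bottle and bench_block between 0.07 and 0.1 m and horizontal distance between oil_bottle and blue_tray between 0.07 and 0.1 m and height (world z) of oil_bottle below 0.006 m and angle between each of white_tin, gold_tin, eye_loupe, oil_bottle, brass_plate's own z axis and vertical below 0.12 rad and linear speed of each of white_tin, gold_tin, eye_loupe, oil_bottle, brass_plate below 0.02 m/s); the robot touches nothing.
It fails at once if the bottle with the red cap was moved more than 15 mm (distance of red_cap_bottle from where it was at the start of the episode above 0.015 m).
It fails at once if the red screwdriver was moved more than 15 mm (distance of red_screwdriver from where it was at the start of the episode above 0.015 m).
It fails at once if the oil bottle was tipped by more than 0.6 rad (angle between oil_bottle's own z axis and vertical above 0.6 rad).
It also fails if it takes over 120 s, if anything falls off the work surface, if the arm or the gripper's body presses on something with over 40 N, if the wrist force passes 120 N, or if a joint passes its speed limit or range.

ROBOT

A 6-joint arm with a two-finger parallel gripper is mounted at the origin on a cart in front of the work surface, level with it; the furniture and walls round the work are solid. World frame = base frame: x ahead of the robot, y to its left, z up, the work surface at z = 0. Lengths are in mm, angles in rad, forces in N, time in s.
With the tool pointing down it reaches from about 400 to 925 mm from the base axis. Payload 12.5 kg.
Tool frame: the origin (TCP) lies at the very end of the fingers, on their centre line; the grasp point (between the pads) lies 19 mm behind it; z points along the fingers, y is the line along which they close (so a half turn about z gives the same grasp; the last joint's range is limited). The gripper opens to 95 mm and grips with 3 to 60 N. Pads are 20 mm wide; open, the fingers measure 119 mm over their backs; the gripper's body (75 mm by 180 mm) begins 59 mm behind the grasp point.
Start: joints at [1.182, 0.491, 1.559, -0, 1.092, -0.106], TCP at [174.386, 600.197, 214.661] pointing down, gripper open.
Joint ranges: [-3.1, 3.1], [-0.84, 2.19], [0.05, 2.79], [-1.13, 4.28], [0.06, 2.93], [-2.69, 2.69]. Speed limits (rad/s): [2.22, 2.22, 2.79, 3.14, 3.14, 3.14].

INTERFACE

Orientations are given as [roll, pitch, yaw] about the fixed x, y, z axes, in that order (R = Rz(yaw) Ry(pitch) Rx(roll)).
In Python, from cell import state, imaging, env, spot_in, mark_of gives the robot as it stands. The module is installed in compiled form; this text tells all that it offers.
- The arm moves only by the tool step_arm, never from a script. Its argument "increments" is a list of rows, each an object with "slide": the shift along the tool's x, y, z in m, a list of three; "roll": the turn about the tool's z in rad. A call has 1 to 5 rows; each row is the pose to reach, as a shift and turn from the pose commanded when the call began, along the tool's axes at that moment; what a row does not reach only later rows make up. A row lasts 1/8 s, in which the tool goes at most 62.5 mm and 10.7 degrees, less where a joint would pass 70% of its speed; a pose out of reach is approached as far as the arm can. A call with a gripper value outside its range is refused whole. "fingers" is the opening, from 0 (shut) to 1 (fully open), set as the call begins (left out, the last holds). The fingers move at their own pace and stop on an object; the grip force is fixed at half the most. Time passes only in rows, so rows that repeat a pose let the fingers close. It gives the time, the measured TCP pose, the force, the opening and the grip force at its end, in the units of the state.
- state(): the state, without advancing time (a new reading comes with each control period).
- imaging.read_camera(name): name is "scene" or "top" or "wrist"; returns a dict with "color" (384x512x3 uint8, red, green, blue), "z_map" (384x512 float32, mm along the optical axis (not along the pixel's ray), 0 where there is no reading), "intrinsics" (3x3 intrinsics, pixels), "camera_from_world" (4x4, takes a point from world to camera coordinates). Camera axes: x right, y up, looking along -z (the intrinsics and any distortion apply to the point x, -y, -z); pixel columns grow to the right and rows downward; lengths in mm; the calibration is good to about 2 mm. A picture is of the moment at which its call begins.
- env.job_done(): hands the job in; it is judged then, once.
Trained networks look in the newest picture that a camera, given by its name, has taken for a name from the list of things; names that differ only in an ending like _2 or _b are one class to them, and where a whole thing is asked for, a point or a joint stands for the part that bears it (a point fixed in the world has none). Each returns a list of dicts, best first, with "confidence" (0 to 1); they miss things now and then, are a little off and sometimes report something else, mostly with a low value. They report only what shows in the picture. A call takes as long as a camera call. They do not tell look-alikes from the thing itself.
- spot_in(camera, target): "bbox" ([left, top, right, bottom] in pixels, round what is visible of it).
- mark_of(camera, target): "uv" ([column, row] in pixels: a listed point, or the origin of a listed thing).
The state is a dict: "t": time; "joints": joint angles; "qvel": joint speeds; "tau": joint torques, N m; "eef_pos": TCP position; "tcp_rot": TCP orientation; "ft_force": force on the tool from outside, world axes, zero at the start; "moment": the same for the moment, N m; "opening": opening from 0.0 (shut) to 1.0 (fully open); "grip_force": force on a finger pad.
Only numpy, scipy, OpenCV 4.12 (cv2) and the standard library are available. Lean on these libraries where they do the work, as an engineer would, in place of code of your own. Each camera call takes 0.05 s, during which the arm holds its last target. There are 200 camera calls.

## Working session

There is one attempt and no reset: what is moved stays moved. The work goes in short steps, Python scripts to look and compute and a tool call to move; the robot and the scene stay as the last step left them, time stands still between calls to the robot, and variables do not carry over. Pictures are saved under pics/ and viewed, at most 14 in all, crops included, and the job is handed in when it is done.

Besides the shell and the picture viewer there is one more tool, called after "Call:" by a JSON object that holds its "op" and its "data". step_arm: Moves the arm, as the interface text tells. Its arguments: {"type":"object","properties":{"increments":{"type":"array"},"fingers":{"type":"number"}},"required":["increments"]}

```bash
mkdir -p pics
cat > h.py <<'E'
import numpy as np, cv2
from cell import state, imaging, env, spot_in, mark_of
def cam(n,save=None):
    d=imaging.read_camera(n)
    if save: cv2.imwrite(f'pics/{save}.png',d['color'][:,:,::-1])
    return d
def world(d,u,v,z=None):
    """pixel -> world; on depth map, or on plane of height z if given"""
    K=d['intrinsics'];T=np.linalg.inv(d['camera_from_world'])
    r=np.array([(u-K[0,2])/K[0,0],-(v-K[1,2])/K[1,1],-1.])
    o=T[:3,3];r=T[:3,:3]@r
    if z is None: return o+r*d['z_map'][int(round(v)),int(round(u))]
    return o+r*(z-o[2])/r[2]
def cloud(d):
    K=d['intrinsics'];T=np.linalg.inv(d['camera_from_world']);zm=d['z_map']
    v,u=np.mgrid[:zm.shape[0],:zm.shape[1]]
    P=np.stack([(u-K[0,2])/K[0,0]*zm,-(v-K[1,2])/K[1,1]*zm,-zm],-1)
    P=P@T[:3,:3].T+T[:3,3]; P[zm<=0]=np.nan
    return P
E
python3 - <<'E'
from h import *
d=cam('top','top0');s=cam('scene','scene0')
T=np.linalg.inv(d['camera_from_world']);print(T.round(3),d['intrinsics'])
for n in 'white_tin gold_tin eye_loupe oil_bottle brass_plate bench_block blue_tray yellow_tray red_cap_bottle red_screwdriver'.split():
    for m in mark_of('top',n)[:4]: print(n,np.round(m['uv'],1),round(m['confidence'],2),world(d,*m['uv'],z=0).round(),world(d,*m['uv']).round())
print(state())
E
```

```text
[[-2.000000e-03  9.970000e-01 -7.900000e-02  3.832560e+02]
 [-1.000000e+00 -1.000000e-03  9.000000e-03  1.233930e+02]
 [ 9.000000e-03  7.900000e-02  9.970000e-01  1.143279e+03]
 [ 0.000000e+00  0.000000e+00  0.000000e+00  1.000000e+00]] [[449.45144882   0.         256.48619555]
 [  0.         449.45144882 195.31103461]
 [  0.           0.           1.        ]]
white_tin [288.2 219.2] 0.65 [413.  32.   0.] [412.  34.  24.]
gold_tin [319.1 211.9] 0.86 [431. -47.   0.] [431. -44.  16.]
gold_tin [162.7 301.3] 0.82 [208. 348.   0.] [212. 343.  21.]
gold_tin [278.2 118.3] 0.64 [674.  56.   0.] [669.  57.  19.]
eye_loupe [221.8 209.4] 0.61 [438. 201.   0.] [436. 199.  32.]
oil_bottle [284.6 215.5] 0.59 [422.  41.   0.] [422.  42.  19.]
oil_bottle [185.  143.7] 0.49 [607. 296.   0.] [604. 294.  17.]
oil_bottle [259.5 213. ] 0.4 [429. 105.   0.] [427. 106.  52.]
brass_plate [237.4 121.2] 0.53 [666. 162.   0.] [664. 161.   7.]
bench_block [184.1 146.6] 0.56 [600. 298.   0.] [595. 294.  26.]
blue_tray [247.  162.6] 0.61 [558. 137.   0.] [558. 137.   1.]
yellow_tray [311.3 175.4] 0.9 [525. -28.
[... 258 characters left out ...]
48 [666. -91.   0.] [665. -90.   6.]
{'t': 0.6, 'joints': array([ 1.18241042e+00,  4.90866794e-01,  1.55892549e+00, -3.74105467e-05,
        1.09170095e+00, -1.05575025e-01]), 'qvel': array([ 0.00099813,  0.00075493, -0.00140994, -0.00018086,  0.00083789,
       -0.00022904]), 'tau': array([-2.92955505e-03, -6.12207413e+01, -2.58356774e+01,  6.92174141e-02,
        4.45545267e-02, -6.67019421e-06]), 'eef_pos': array([174.3830167 , 600.18269891, 214.67279134]), 'tcp_rot': array([3.14149729e+00, 4.34922785e-05, 2.85879901e+00]), 'ft_force': array([ 0.78558539, -0.54486705,  0.10129225]), 'moment': array([-0.05006225, -0.00014914, -0.0110172 ]), 'grip_force': 0.0, 'opening': 1.0009459372125769}
```

```bash
python3 -c "
import cv2
for n in ('top0','scene0'):
    a=cv2.imread(f'pics/{n}.png');cv2.imwrite(f'pics/{n}b.png',cv2.resize(a,(800,600),interpolation=2))"
```

```text
(no output)
```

View pics/top0b.png

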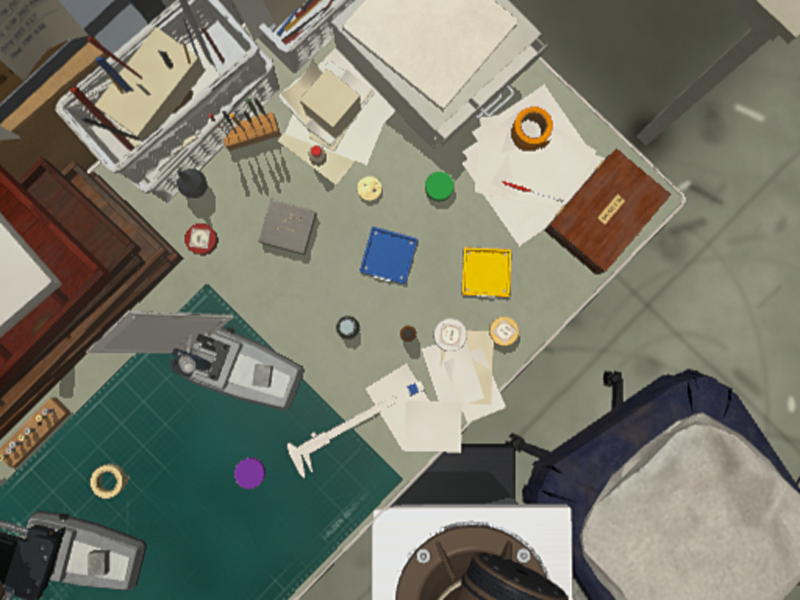

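View pics/scene0b.png

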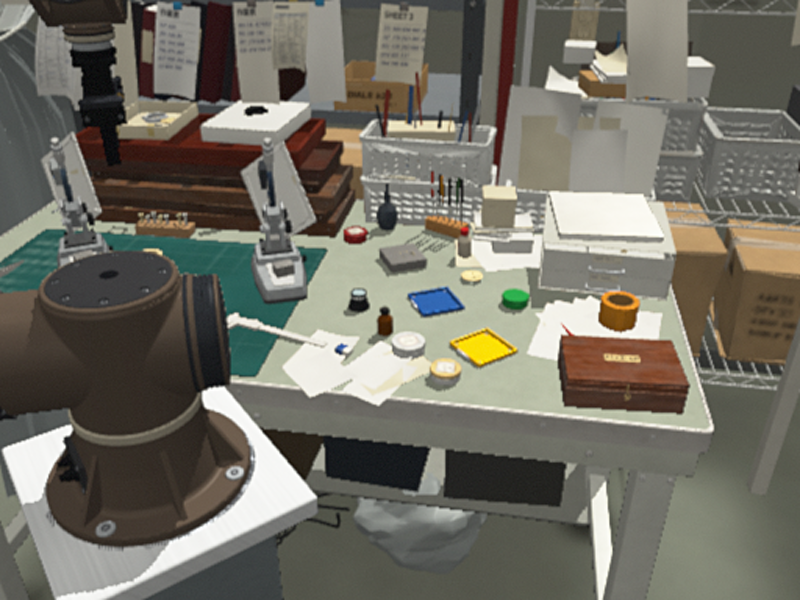

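The top view (800x600) shows the white tin at (451,334), gold tin (504,331), oil bottle (408,333), loupe (347,327), plate (369,188), block (288,227), blue tray (389,255), yellow tray (487,272) and red-cap bottle (317,154). The green tin (439,186) and purple tin (249,473) are decoys.

Next I'll refine the positions from the depth map.

Run:
```python
from h import *
d=cam('top');P=cloud(d);k=512/800
def obj(n,u,v,h,tol,r):
    c=world(d,u*k,v*k,z=h)
    for _ in range(3):
        m=(np.hypot(P[...,0]-c[0],P[...,1]-c[1])<r)&(abs(P[...,2]-h)<tol)
        q=P[m]; 
        (cx,cy),(w,l),a=cv2.minAreaRect(q[:,:2].astype(np.float32)); c=np.array([cx,cy])
    print(n,'rect',c.round(1),round(w),round(l),round(a,1),'mean',q.mean(0).round(1),len(q))
obj('white',451,334,22,5,33);obj('gold',504,331,18,5,30);obj('oil',408,333,47,7,18);obj('loupe',347,327,31,5,24)
obj('plate',369,188,8,5,26);obj('block',288,227,20,5,58)
# trays by colour
hsv=cv2.cvtColor(d['color'],cv2.COLOR_RGB2HSV)
for n,lo,hi,(u,v) in (('blue',(105,150,60),(125,255,255),(389,255)),('yellow',(20,150,100),(32,255,255),(487,272))):
    m=cv2.inRange(hsv,lo,hi);_,L=cv2.connectedComponents(m);m=L==L[int(v*k),int(u*k)]
    vs,us=np.nonzero(m);q=np.array([world(d,a,b,z=4)[:2] for a,b in zip(us,vs)],np.float32)
    print(n,cv2.minAreaRect(q),np.nanmedian(P[m],0).round(1))
a=P[...,2][(abs(P[...,0]-480)<15)&(abs(P[...,1]-50)<40)];print('bench z',np.nanmedian(a))
# obstacles tall near the work area: max z on coarse grid
for x in range(360,780,30):
    print(x,[int(np.nan_to_num(np.nanmax(np.append(P[...,2][(abs(P[...,0]-x)<15)&(abs(P[...,1]-y)<15)],-99)))) for y in range(390,-120,-30)])
```

```text
white rect [425.3  34.1] 50 50 89.3 mean [425.1  34.6  22.5] 342
gold rect [430.8 -51.9] 46 44 44.8 mean [431.  -51.8  18.3] 273
oil rect [426.8 103.3] 15 12 0.0 mean [426.4 102.8  47.5] 32
loupe rect [437.6 199.6] 25 27 1.2 mean [437.8 199.   29.4] 98
plate rect [664.4 166.2] 47 43 32.0 mean [665.7 165.1   8.4] 198
block rect [601.1 297.1] 77 72 74.6 mean [600.7 296.7  20.1] 839
blue ((556.72314453125, 133.49034118652344), (75.9379653930664, 75.77458953857422), 74.57465362548828) [554.4 134.2   2.9]
yellow ((529.3928833007812, -26.741600036621094), (76.84054565429688, 79.2308120727539), 89.20086669921875) [528.6 -27.2   3.2]
bench z 0.07824893512906783
360 [268, 263, 58, 51, 34, 6, 5, 5, 6, 10, 15, 9, 9, 8, 8, 5, 5]
390 [271, 267, 58, 35, 32, 5, 6, 4, 4, 11, 11, 19, 26, 8, 8, 5, 5]
420 [128, 47, 27, 6, 5, 6, 34, 34, 6, 49, 50, 25, 29, 28, 22, 24, 5]
450 [153, 118, 6, 5, 6, 5, 33, 32, 5, 31, 33, 25, 27, 24, 22, 21, 12]
480 [7, 5, 4, 5, 6, 4, 5, 4, 6, 5, 5, 7, 4, 12, 11, 12, 5]
510 [5, 4, 5, 5, 5, 6, 6, 11, 11, 12, 9, 6, 6, 12, 7, 11, 4]
540 [5, 7, 6, 6, 6, 5, 4, 11, 8, 7, 10, 5, 5, 9, 7, 11, 5]
570 [4, 6, 25, 25, 25, 6, 5, 11, 8, 7, 11, 8, 4, 11, 12, 10, 7]
600 [6, 5, 27, 25, 24, 10, 6, 5, 12, 12, 8, 5, 4, 5, 6, 9, 10]
630 [5, 5, 26, 25, 24, 18, 4, 6, 7, 5, 5, 7, 6, 4, 6, 8, 11]
660 [6, 5, 6, 6, 5, 7, 7, 13, 13, 6, 7, 24, 22, 15, 13, 13, 11]
690 [5, 4, 6, 5, 6, 40, 7, 12, 12, 5, 4, 23, 21, 11, 13, 14, 10]
720 [102, 7, 5, 7, 67, 79, 137, 6, 6, 5, 5, 98, 97, 11, 10, 13, 52]
750 [194, 188, 126, 27, 132, 137, 137, 136, 8, 5, 102, 113, 102, 99, 74, 52, 51]
```

Call:
{"op": "step_arm", "data": {"increments": [{"slide": [0, 0, -0.19], "roll": 0.9}, {"slide": [0, 0, -0.19], "roll": 0.9}, {"slide": [0, 0, -0.19], "roll": 0.9}, {"slide": [0, 0, -0.19], "roll": 0.9}, {"slide": [0, 0, -0.19], "roll": 0.9}]}}

```text
t: 1.27
eef_pos: [174.4, 600.1, 405.6]
tcp_rot: [3.14, -0.001, 1.953]
ft_force: [-0.7, -0.7, -1.0]
opening: 0.999
grip_force: 0.0
```

Call:
{"op": "step_arm", "data": {"increments": [{"slide": [0, 0, 0], "roll": 0.388}, {"slide": [0, 0, 0], "roll": 0.388}, {"slide": [0, 0, 0], "roll": 0.388}]}}

```text
t: 1.65
eef_pos: [174.4, 600.1, 404.6]
tcp_rot: [3.142, 0.0, 1.571]
ft_force: [-0.7, -0.2, -0.1]
opening: 1.001
grip_force: 0.0
```

Run:
```python
from h import *
s=state();print(s['eef_pos'],s['tcp_rot'],s['joints'])
P=cloud(cam('top'))
for x in range(690,730,8): print(x,[int(np.nan_to_num(np.nanmax(np.append(P[...,2][(abs(P[...,0]-x)<5)&(abs(P[...,1]-y)<5)],-99)))) for y in range(260,40,-10)])
```

```text
[174.3827588  600.12962947 404.64754159] [3.14155906e+00 1.14206591e-06 1.57137407e+00] [ 1.18237773e+00  3.72627644e-01  1.25583647e+00 -3.15668748e-05
  1.51311685e+00  1.18180180e+00]
690 [7, 4, 4, 3, 7, 6, 4, 3, 4, 9, 8, 5, 4, 2, 5, 6, 4, 3, 1, 3, 25, 21]
698 [7, 39, 40, 3, 6, 6, 4, 3, 2, 3, 3, 2, 2, 2, 5, 3, 4, 7, 2, 2, 3, 3]
706 [41, 64, 61, 4, 6, 5, 5, 4, 5, 8, 3, 2, 5, 3, 5, 5, 3, 7, 5, 6, 5, 2]
714 [45, 64, 61, 66, 65, 65, 5, 5, 5, 7, 3, 3, 3, 3, 4, 5, 4, 2, 2, 3, 5, 2]
722 [41, 67, 66, 78, 79, 67, 4, 5, 5, 5, 4, 3, 4, 3, 3, 4, 4, 3, 3, 4, 3, 91]
```

Call:
{"op": "step_arm", "data": {"increments": [{"slide": [-0.06, 0.251, 0]}, {"slide": [-0.06, 0.251, 0]}, {"slide": [-0.06, 0.251, 0]}, {"slide": [-0.06, 0.251, 0]}, {"slide": [-0.06, 0.251, 0]}], "fingers": 0.8}}

```text
invalid input at $.increments[0]: expected keys slide, roll
```

Call:
{"op": "step_arm", "data": {"increments": [{"slide": [-0.306, 0, 0]}, {"slide": [-0.306, 0, 0]}, {"slide": [-0.306, 0, 0]}, {"slide": [-0.306, 0, 0]}, {"slide": [-0.306, 0, 0]}]}}

```text
invalid input at $.increments[0]: expected keys slide, roll
```

Call:
{"op": "step_arm", "data": {"increments": [{"slide": [-0.2, 0, 0.26]}, {"slide": [-0.2, 0, 0.26]}, {"slide": [-0.2, 0, 0.26]}, {"slide": [-0.2, 0, 0.26]}, {"slide": [-0.2, 0, 0.26]}]}}

```text
invalid input at $.increments[0]: expected keys slide, roll
```

Call:
{"op": "step_arm", "data": {"increments": [{"slide": [-0.06, 0.251, 0], "roll": 0}, {"slide": [-0.06, 0.251, 0], "roll": 0}, {"slide": [-0.06, 0.251, 0], "roll": 0}, {"slide": [-0.06, 0.251, 0], "roll": 0}, {"slide": [-0.06, 0.251, 0], "roll": 0}], "fingers": 0.8}}

```text
t: 2.33
eef_pos: [429.0, 538.6, 403.4]
tcp_rot: [-3.141, 0.001, 1.571]
ft_force: [-0.3, -0.5, -0.8]
opening: 0.8
grip_force: 0.0
```

Call:
{"op": "step_arm", "data": {"increments": [{"slide": [-0.306, 0, 0], "roll": 0}, {"slide": [-0.306, 0, 0], "roll": 0}, {"slide": [-0.306, 0, 0], "roll": 0}, {"slide": [-0.306, 0, 0], "roll": 0}, {"slide": [-0.306, 0, 0], "roll": 0}]}}

```text
t: 2.95
eef_pos: [424.3, 232.7, 405.0]
tcp_rot: [3.141, -0.0, 1.575]
ft_force: [0.4, -0.0, 1.1]
opening: 0.801
grip_force: 0.0
```

Call:
{"op": "step_arm", "data": {"increments": [{"slide": [-0.2, 0, 0.2], "roll": 0}, {"slide": [-0.2, 0, 0.2], "roll": 0}, {"slide": [-0.2, 0, 0.2], "roll": 0}, {"slide": [-0.2, 0, 0.2], "roll": 0}, {"slide": [-0.2, 0, 0.2], "roll": 0}]}}

```text
t: 3.58
eef_pos: [424.3, 33.1, 203.2]
tcp_rot: [-3.14, -0.0, 1.573]
ft_force: [0.6, 0.2, 0.5]
opening: 0.8
grip_force: 0.0
```

Run:
```python
from h import *
d=cam('wrist','w1')
s=state();print(s['eef_pos'],s['tcp_rot'],d['camera_from_world'].round(2)[:3])
P=cloud(d)
for n,c,h,r in (('white',(425,34),22,33),('gold',(431,-52),18,30),('oil',(427,103.5),47,18)):
    for _ in range(3):
        m=(np.hypot(P[...,0]-c[0],P[...,1]-c[1])<r)&(abs(P[...,2]-h)<5);q=P[m]
        if len(q)<10: break
        R=cv2.minAreaRect(q[:,:2].astype(np.float32));c=R[0]
    print(n,len(q),R if len(q)>9 else '')
```

```text
[423.77068677  31.97203487 201.35590197] [-3.13761073e+00 -1.21140064e-05  1.57328043e+00] [[ 1.0000e+00  0.0000e+00 -0.0000e+00 -4.2396e+02]
 [-0.0000e+00  9.6000e-01 -2.8000e-01 -1.5100e+00]
 [ 0.0000e+00  2.8000e-01  9.6000e-01 -3.8927e+02]]
white 1551 ((424.3453369140625, 33.66112518310547), (52.614864349365234, 52.074100494384766), 47.81388473510742)
gold 1008 ((430.9501037597656, -53.57997131347656), (46.38670349121094, 46.96973419189453), 36.588035583496094)
oil 172 ((426.4061279296875, 101.1537857055664), (14.299806594848633, 14.557843208312988), 27.91122817993164)
```

View pics/w1.png

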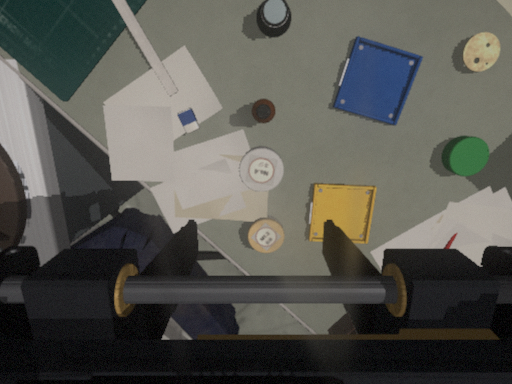

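Call:
{"op": "step_arm", "data": {"increments": [{"slide": [0, 0, 0.15], "roll": 0}, {"slide": [0, 0, 0.15], "roll": 0}, {"slide": [0, 0, 0.15], "roll": 0}, {"slide": [0, 0, 0.15], "roll": 0}, {"slide": [0, 0, 0.15], "roll": 0}]}}

```text
t: 4.25
eef_pos: [426.0, 34.6, 55.8]
tcp_rot: [3.14, -0.0, 1.572]
ft_force: [-1.2, 0.0, 0.2]
opening: 0.804
grip_force: 0.0
```

Call:
{"op": "step_arm", "data": {"increments": [{"slide": [0, 0, 0.02], "roll": 0}, {"slide": [0, 0, 0.035], "roll": 0}, {"slide": [0, 0, 0.045], "roll": 0}, {"slide": [0, 0, 0.045], "roll": 0}]}}

```text
t: 4.75
eef_pos: [425.7, 34.3, 10.0]
tcp_rot: [3.141, -0.0, 1.571]
ft_force: [0.0, -0.2, -0.1]
opening: 0.8
grip_force: 0.0
```

Call:
{"op": "step_arm", "data": {"increments": [{"slide": [0, 0, 0], "roll": 0}, {"slide": [0, 0, 0], "roll": 0}, {"slide": [0, 0, 0], "roll": 0}, {"slide": [0, 0, 0], "roll": 0}, {"slide": [0, 0, 0], "roll": 0}], "fingers": 0.4}}

```text
t: 5.38
eef_pos: [425.6, 34.2, 9.9]
tcp_rot: [3.141, -0.0, 1.571]
ft_force: [-0.2, -0.1, 5.9]
opening: 0.557
grip_force: 30.0
```

Call:
{"op": "step_arm", "data": {"increments": [{"slide": [0, 0, -0.03], "roll": 0}, {"slide": [0, 0, -0.07], "roll": 0}, {"slide": [-0.02, 0.034, -0.08], "roll": 0}, {"slide": [-0.04, 0.068, -0.08], "roll": 0}, {"slide": [-0.061, 0.1035, -0.08], "roll": 0}]}}

```text
t: 6.0
eef_pos: [529.8, -27.4, 89.9]
tcp_rot: [3.141, -0.0, 1.571]
ft_force: [-0.2, 0.2, -0.9]
opening: 0.558
grip_force: 30.0
```

Call:
{"op": "step_arm", "data": {"increments": [{"slide": [0, 0, 0], "roll": 0}, {"slide": [0, 0, 0.035], "roll": 0}, {"slide": [0, 0, 0.065], "roll": 0}, {"slide": [0, 0, 0.065], "roll": 0}]}}

```text
t: 6.5
eef_pos: [527.0, -26.2, 23.2]
tcp_rot: [-3.137, -0.001, 1.571]
ft_force: [-0.6, -1.0, -0.2]
opening: 0.556
grip_force: 30.0
```

Call:
{"op": "step_arm", "data": {"increments": [{"slide": [0, 0, 0.006], "roll": 0}, {"slide": [0, 0, 0.012], "roll": 0}, {"slide": [0, 0, 0.012], "roll": 0}, {"slide": [0, 0, 0.012], "roll": 0}]}}

```text
t: 7.0
eef_pos: [529.0, -26.8, 13.0]
tcp_rot: [3.141, -0.0, 1.571]
ft_force: [-0.7, -0.1, -0.5]
opening: 0.555
grip_force: 30.0
```

Call:
{"op": "step_arm", "data": {"increments": [{"slide": [0, 0, 0.001], "roll": 0}, {"slide": [0, 0, 0.001], "roll": 0}]}}

```text
t: 7.25
eef_pos: [529.1, -26.8, 12.0]
tcp_rot: [3.141, 0.0, 1.571]
ft_force: [-0.4, 0.2, 4.7]
opening: 0.557
grip_force: 30.0
```

Call:
{"op": "step_arm", "data": {"increments": [{"slide": [0, 0, 0], "roll": 0}, {"slide": [0, 0, 0], "roll": 0}, {"slide": [0, 0, 0], "roll": 0}], "fingers": 0.75}}

```text
t: 7.62
eef_pos: [528.8, -26.8, 11.5]
tcp_rot: [-3.141, -0.0, 1.571]
ft_force: [-0.2, -0.4, -0.9]
opening: 0.744
grip_force: 0.0
```

Call:
{"op": "step_arm", "data": {"increments": [{"slide": [0, 0, -0.03], "roll": 0}, {"slide": [0, 0, -0.08], "roll": 0}, {"slide": [0, 0, -0.08], "roll": 0}]}}

```text
t: 8.0
eef_pos: [530.3, -27.0, 94.5]
tcp_rot: [3.136, 0.001, 1.571]
ft_force: [-0.1, -0.2, 0.3]
opening: 0.754
grip_force: 0.0
```

Call:
{"op": "step_arm", "data": {"increments": [{"slide": [-0.026, -0.098, 0], "roll": 0}, {"slide": [-0.026, -0.098, 0], "roll": 0}, {"slide": [-0.026, -0.098, 0.04], "roll": 0}, {"slide": [-0.026, -0.098, 0.06], "roll": 0}, {"slide": [-0.026, -0.098, 0.06], "roll": 0}]}}

```text
t: 8.62
eef_pos: [429.9, -52.6, 30.2]
tcp_rot: [-3.138, -0.001, 1.571]
ft_force: [-0.1, 0.8, 0.4]
opening: 0.752
grip_force: 0.0
```

Call:
{"op": "step_arm", "data": {"increments": [{"slide": [0, 0, 0.015], "roll": 0}, {"slide": [0, 0, 0.025], "roll": 0}, {"slide": [0, 0, 0.025], "roll": 0}, {"slide": [0, 0, 0.025], "roll": 0}]}}

```text
t: 9.12
eef_pos: [431.0, -52.8, 7.0]
tcp_rot: [3.141, -0.0, 1.571]
ft_force: [-0.5, -0.9, -0.7]
opening: 0.75
grip_force: 0.0
```

Call:
{"op": "step_arm", "data": {"increments": [{"slide": [0, 0, 0], "roll": 0}, {"slide": [0, 0, 0], "roll": 0}, {"slide": [0, 0, 0], "roll": 0}, {"slide": [0, 0, 0], "roll": 0}, {"slide": [0, 0, 0], "roll": 0}], "fingers": 0.35}}

```text
t: 9.75
eef_pos: [431.0, -52.8, 6.8]
tcp_rot: [3.141, 0.0, 1.571]
ft_force: [-0.1, 0.5, 4.1]
opening: 0.489
grip_force: 30.0
```

```bash
cat >> h.py <<'E'
def find(P,c,h,r,tol=5):
    for _ in range(3):
        q=P[(np.hypot(P[...,0]-c[0],P[...,1]-c[1])<r)&(abs(P[...,2]-h)<tol)]
        if len(q)<10: return None
        R=cv2.minAreaRect(q[:,:2].astype(np.float32));c=R[0]
    return np.round(R[0],1),np.round(R[1]),np.median(q[:,2]).round(1)
E
python3 - <<'E'
from h import *
P=cloud(cam('top','t2'))
print(find(P,(529,-27),24,33,3),state()['eef_pos'])
E
```

```text
(array([530.6, -22.9]), array([43., 52.]), np.float64(24.4)) [430.9560057  -52.80034084   6.75192994]
```

Call:
{"op": "step_arm", "data": {"increments": [{"slide": [0, 0, -0.03], "roll": 0}, {"slide": [0, 0, -0.07], "roll": 0}, {"slide": [0.01, 0.034, -0.075], "roll": 0}, {"slide": [0.02, 0.068, -0.075], "roll": 0}, {"slide": [0.026, 0.0985, -0.075], "roll": 0}]}}

```text
t: 10.42
eef_pos: [530.4, -26.3, 81.7]
tcp_rot: [3.142, -0.0, 1.571]
ft_force: [0.7, -0.2, -0.5]
opening: 0.49
grip_force: 30.0
```

Call:
{"op": "step_arm", "data": {"increments": [{"slide": [0, 0, 0], "roll": 0}, {"slide": [0, 0, 0.02], "roll": 0}, {"slide": [0, 0, 0.035], "roll": 0}, {"slide": [0, 0, 0.046], "roll": 0}, {"slide": [0, 0, 0.046], "roll": 0}]}}

```text
t: 11.05
eef_pos: [528.8, -26.8, 34.9]
tcp_rot: [-3.14, -0.0, 1.571]
ft_force: [-0.2, -0.9, -0.2]
opening: 0.489
grip_force: 30.0
```

Call:
{"op": "step_arm", "data": {"increments": [{"slide": [0, 0, 0], "roll": 0}, {"slide": [0, 0, 0.003], "roll": 0}, {"slide": [0, 0, 0.004], "roll": 0}, {"slide": [0, 0, 0.004], "roll": 0}]}}

```text
t: 11.55
eef_pos: [529.4, -26.8, 31.7]
tcp_rot: [3.142, -0.0, 1.571]
ft_force: [-0.3, 0.5, -0.2]
opening: 0.491
grip_force: 30.0
```

Call:
{"op": "step_arm", "data": {"increments": [{"slide": [0, 0, 0.001], "roll": 0}, {"slide": [0, 0, 0.001], "roll": 0}]}}

```text
t: 11.8
eef_pos: [529.5, -26.8, 30.8]
tcp_rot: [3.141, -0.0, 1.571]
ft_force: [-0.2, 0.2, 1.4]
opening: 0.492
grip_force: 30.0
```

Call:
{"op": "step_arm", "data": {"increments": [{"slide": [0, 0, 0], "roll": 0}, {"slide": [0, 0, 0], "roll": 0}, {"slide": [0, 0, 0], "roll": 0}], "fingers": 0.7}}

```text
t: 12.18
eef_pos: [529.4, -26.8, 30.6]
tcp_rot: [-3.142, -0.0, 1.571]
ft_force: [-0.4, -0.3, 0.7]
opening: 0.693
grip_force: 0.0
```

Call:
{"op": "step_arm", "data": {"increments": [{"slide": [0, 0, -0.03], "roll": 0}, {"slide": [0, 0, -0.09], "roll": 0}, {"slide": [0, 0, -0.12], "roll": 0}, {"slide": [0, 0, -0.12], "roll": 0}]}}

```text
t: 12.68
eef_pos: [530.2, -26.9, 152.7]
tcp_rot: [3.137, 0.001, 1.571]
ft_force: [-1.1, -0.4, 0.0]
opening: 0.701
grip_force: 0.0
```

Call:
{"op": "step_arm", "data": {"increments": [{"slide": [0.226, -0.0915, 0], "roll": 0}, {"slide": [0.226, -0.0915, 0], "roll": 0}, {"slide": [0.226, -0.0915, 0], "roll": 0}, {"slide": [0.226, -0.0915, 0], "roll": 0}, {"slide": [0.226, -0.0915, 0], "roll": 0}]}}

```text
t: 13.3
eef_pos: [435.9, 201.7, 149.5]
tcp_rot: [-3.14, 0.0, 1.576]
ft_force: [0.1, -0.0, 1.1]
opening: 0.698
grip_force: 0.0
```

Run:
```python
from h import *
d=cam('top');P=cloud(d)
print('gold',find(P,(529,-27),42,30,3),'loupe?',find(P,(437.7,199.5),31,24))
d=cam('wrist','w3');P=cloud(d);print(state()['eef_pos'])
print('loupe',find(P,(437.7,199.5),31,24),'oil',find(P,(426.5,102),47,18),'gold',find(P,(529,-27),42,30,3))
```

```text
gold (array([528.3, -26.9]), array([45., 45.]), np.float64(42.0)) loupe? None
[437.52568521 199.29004177 149.76622797]
loupe (array([437.4, 199.1]), array([26., 26.]), np.float64(28.9)) oil (array([426.2, 108.6]), array([9., 2.]), np.float64(43.1)) gold None
```

View pics/w3.png

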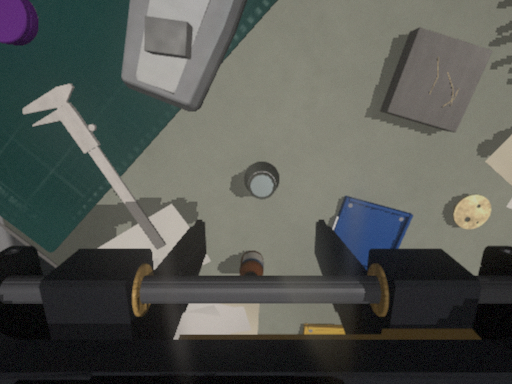

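The wrist view shows the loupe at (262,180), free on all sides, and the TCP is straight above it. The top-camera depth puts the gold tin's lid at 42 mm, so it sits centred on the white tin.

Call:
{"op": "step_arm", "data": {"increments": [{"slide": [0, 0, 0.06], "roll": 0}, {"slide": [0, 0, 0.1], "roll": 0}, {"slide": [0, 0, 0.12], "roll": 0}, {"slide": [0, 0, 0.135], "roll": 0}, {"slide": [0, 0, 0.142], "roll": 0}]}}

```text
t: 14.02
eef_pos: [438.1, 198.4, 7.9]
tcp_rot: [-3.141, 0.0, 1.569]
ft_force: [0.2, 0.5, 0.5]
opening: 0.7
grip_force: 0.0
```

Call:
{"op": "step_arm", "data": {"increments": [{"slide": [0, 0, 0], "roll": 0}, {"slide": [0, 0, 0], "roll": 0}, {"slide": [0, 0, 0], "roll": 0}, {"slide": [0, 0, 0], "roll": 0}, {"slide": [0, 0, 0], "roll": 0}], "fingers": 0.2}}

```text
t: 14.65
eef_pos: [438.1, 199.3, 8.9]
tcp_rot: [3.141, -0.0, 1.571]
ft_force: [-0.2, -0.4, 3.9]
opening: 0.341
grip_force: 29.8
```

Call:
{"op": "step_arm", "data": {"increments": [{"slide": [0, 0, -0.01], "roll": 0}, {"slide": [0, 0, -0.02], "roll": 0}, {"slide": [0, 0, -0.02], "roll": 0}]}}

```text
t: 15.02
eef_pos: [438.3, 199.4, 29.6]
tcp_rot: [3.14, -0.001, 1.571]
ft_force: [-0.4, -0.3, -0.4]
opening: 0.343
grip_force: 29.3
```

Call:
{"op": "step_arm", "data": {"increments": [{"slide": [0, 0, -0.03], "roll": 0}, {"slide": [0, 0, -0.04], "roll": 0}, {"slide": [-0.022, 0.04, -0.04], "roll": 0}, {"slide": [-0.044, 0.08, -0.04], "roll": 0}, {"slide": [-0.066, 0.1185, -0.04], "roll": 0}]}}

```text
t: 15.65
eef_pos: [557.5, 132.4, 68.2]
tcp_rot: [-3.142, -0.0, 1.571]
ft_force: [0.0, 0.7, -0.2]
opening: 0.34
grip_force: 29.3
```

Call:
{"op": "step_arm", "data": {"increments": [{"slide": [0, 0, 0], "roll": 0}, {"slide": [0, 0, 0.03], "roll": 0}, {"slide": [0, 0, 0.05], "roll": 0}, {"slide": [0, 0, 0.055], "roll": 0}, {"slide": [0, 0, 0.055], "roll": 0}]}}

```text
t: 16.27
eef_pos: [556.0, 133.5, 13.6]
tcp_rot: [-3.141, -0.0, 1.571]
ft_force: [-0.1, -0.5, 0.4]
opening: 0.339
grip_force: 29.3
```

Lower gently, and watch the force.

Call:
{"op": "step_arm", "data": {"increments": [{"slide": [0, 0, 0.001], "roll": 0}, {"slide": [0, 0, 0.002], "roll": 0}, {"slide": [0, 0, 0.0025], "roll": 0}, {"slide": [0, 0, 0.0025], "roll": 0}]}}

```text
t: 16.77
eef_pos: [556.4, 133.2, 11.2]
tcp_rot: [3.141, -0.0, 1.571]
ft_force: [-0.2, 0.3, -0.2]
opening: 0.343
grip_force: 29.3
```

Call:
{"op": "step_arm", "data": {"increments": [{"slide": [0, 0, 0], "roll": 0}, {"slide": [0, 0, 0], "roll": 0}, {"slide": [0, 0, 0], "roll": 0}], "fingers": 0.5}}

```text
t: 17.15
eef_pos: [556.4, 133.2, 11.1]
tcp_rot: [3.142, -0.0, 1.571]
ft_force: [-0.1, 0.1, 0.3]
opening: 0.494
grip_force: 0.0
```

Call:
{"op": "step_arm", "data": {"increments": [{"slide": [0, 0, -0.03], "roll": 0}, {"slide": [0, 0, -0.09], "roll": 0}, {"slide": [0, 0, -0.14], "roll": 0}, {"slide": [0, 0, -0.14], "roll": 0}], "fingers": 0.6}}

```text
t: 17.65
eef_pos: [557.8, 133.4, 154.8]
tcp_rot: [3.135, -0.001, 1.571]
ft_force: [-0.1, -0.1, -0.6]
opening: 0.6
grip_force: 0.0
```

Call:
{"op": "step_arm", "data": {"increments": [{"slide": [-0.0315, -0.13, 0], "roll": 0}, {"slide": [-0.0315, -0.13, 0], "roll": 0}, {"slide": [-0.0315, -0.13, 0], "roll": 0}, {"slide": [-0.0315, -0.13, 0], "roll": 0}]}}

```text
t: 18.15
eef_pos: [426.6, 101.6, 150.9]
tcp_rot: [3.141, -0.0, 1.57]
ft_force: [-0.3, 0.2, 0.9]
opening: 0.601
grip_force: 0.0
```

Run:
```python
from h import *
d=cam('top','t4');P=cloud(d)
print('loupe',find(P,(557,133.5),33,24),'plate',find(P,(665,165.5),8,26))
d=cam('wrist');P=cloud(d);print(state()['eef_pos'])
print('oil',find(P,(426.5,102),47,18))
```

```text
loupe (array([559.5, 134.6]), array([18., 27.]), np.float64(32.0)) plate (array([663. , 162.8]), array([46., 47.]), np.float64(8.4))
[427.5694482 101.8456283 150.8883088]
oil (array([426.3, 102. ]), array([15., 15.]), np.float64(46.4))
```

Call:
{"op": "step_arm", "data": {"increments": [{"slide": [0, 0, 0.06], "roll": 0}, {"slide": [0, 0, 0.1], "roll": 0}, {"slide": [0, 0, 0.12], "roll": 0}, {"slide": [0, 0, 0.136], "roll": 0}, {"slide": [0, 0, 0.136], "roll": 0}]}}

```text
t: 18.88
eef_pos: [426.7, 101.8, 13.7]
tcp_rot: [-3.139, 0.0, 1.571]
ft_force: [0.2, 0.3, 0.1]
opening: 0.603
grip_force: 0.0
```

Call:
{"op": "step_arm", "data": {"increments": [{"slide": [0, 0, 0], "roll": 0}, {"slide": [0, 0, 0], "roll": 0}, {"slide": [0, 0, 0], "roll": 0}, {"slide": [0, 0, 0], "roll": 0}, {"slide": [0, 0, 0], "roll": 0}], "fingers": 0.15}}

```text
t: 19.5
eef_pos: [426.6, 101.7, 15.5]
tcp_rot: [3.141, -0.0, 1.571]
ft_force: [0.1, 1.7, 6.8]
opening: 0.26
grip_force: 30.0
```

Call:
{"op": "step_arm", "data": {"increments": [{"slide": [0, 0, -0.01], "roll": 0}, {"slide": [0, 0, -0.025], "roll": 0}, {"slide": [0, 0, -0.04], "roll": 0}, {"slide": [0, 0, -0.06], "roll": 0}, {"slide": [0, 0, -0.06], "roll": 0}]}}

```text
t: 20.12
eef_pos: [426.9, 101.8, 76.3]
tcp_rot: [3.139, -0.0, 1.571]
ft_force: [-0.2, -0.6, -0.6]
opening: 0.26
grip_force: 30.0
```

Call:
{"op": "step_arm", "data": {"increments": [{"slide": [0.03, 0.04, 0], "roll": 0}, {"slide": [0.06, 0.08, 0], "roll": 0}, {"slide": [0.09, 0.12, 0], "roll": 0}, {"slide": [0.1135, 0.152, 0], "roll": 0}, {"slide": [0.1135, 0.152, 0], "roll": 0}]}}

```text
t: 20.75
eef_pos: [579.5, 216.4, 73.8]
tcp_rot: [-3.142, -0.0, 1.572]
ft_force: [-0.3, -0.2, -0.2]
opening: 0.258
grip_force: 30.0
```

Call:
{"op": "step_arm", "data": {"increments": [{"slide": [0, 0, 0.025], "roll": 0}, {"slide": [0, 0, 0.045], "roll": 0}, {"slide": [0, 0, 0.057], "roll": 0}, {"slide": [0, 0, 0.057], "roll": 0}, {"slide": [0, 0, 0.057], "roll": 0}]}}

```text
t: 21.38
eef_pos: [578.5, 215.1, 18.7]
tcp_rot: [3.141, -0.0, 1.571]
ft_force: [0.2, -0.1, 0.8]
opening: 0.261
grip_force: 30.0
```

Call:
{"op": "step_arm", "data": {"increments": [{"slide": [0, 0, 0.001], "roll": 0}, {"slide": [0, 0, 0.002], "roll": 0}, {"slide": [0, 0, 0.002], "roll": 0}]}}

```text
t: 21.75
eef_pos: [578.4, 215.2, 16.3]
tcp_rot: [3.141, -0.0, 1.571]
ft_force: [-0.3, -0.6, -0.8]
opening: 0.259
grip_force: 30.0
```

Call:
{"op": "step_arm", "data": {"increments": [{"slide": [0, 0, 0.001], "roll": 0}, {"slide": [0, 0, 0.001], "roll": 0}]}}

```text
t: 22.0
eef_pos: [578.5, 215.3, 15.5]
tcp_rot: [3.141, -0.0, 1.571]
ft_force: [-1.1, -0.2, 4.3]
opening: 0.257
grip_force: 30.0
```

Call:
{"op": "step_arm", "data": {"increments": [{"slide": [0, 0, 0], "roll": 0}, {"slide": [0, 0, 0], "roll": 0}, {"slide": [0, 0, 0], "roll": 0}], "fingers": 0.5}}

```text
t: 22.38
eef_pos: [578.4, 215.2, 15.0]
tcp_rot: [-3.141, -0.0, 1.571]
ft_force: [-0.5, 0.4, 0.1]
opening: 0.487
grip_force: 0.0
```

Call:
{"op": "step_arm", "data": {"increments": [{"slide": [0, 0, -0.03], "roll": 0}, {"slide": [0, 0, -0.08], "roll": 0}, {"slide": [0, 0, -0.14], "roll": 0}, {"slide": [0, 0, -0.18], "roll": 0}, {"slide": [0, 0, -0.18], "roll": 0}]}}

```text
t: 23.0
eef_pos: [579.4, 215.5, 198.3]
tcp_rot: [3.136, -0.002, 1.571]
ft_force: [-0.5, -0.3, 0.2]
opening: 0.503
grip_force: 0.0
```

Call:
{"op": "step_arm", "data": {"increments": [{"slide": [-0.051, 0.086, 0], "roll": -0.8}, {"slide": [-0.051, 0.086, 0], "roll": -0.8}, {"slide": [-0.051, 0.086, 0], "roll": -0.8}, {"slide": [-0.051, 0.086, 0], "roll": -0.8}, {"slide": [-0.051, 0.086, 0], "roll": -0.8}], "fingers": 0.65}}

```text
t: 23.62
eef_pos: [664.0, 163.9, 193.2]
tcp_rot: [-3.14, -0.002, 2.374]
ft_force: [0.6, -0.4, -0.2]
opening: 0.648
grip_force: 0.0
```

Call:
{"op": "step_arm", "data": {"increments": [{"slide": [0, 0, 0], "roll": -0.77}, {"slide": [0, 0, 0], "roll": -0.77}, {"slide": [0, 0, 0], "roll": -0.77}, {"slide": [0, 0, 0], "roll": -0.77}, {"slide": [0, 0, 0], "roll": -0.77}]}}

```text
t: 24.25
eef_pos: [664.0, 164.1, 193.6]
tcp_rot: [-3.141, -0.002, 3.141]
ft_force: [-0.5, 0.3, 1.1]
opening: 0.649
grip_force: 0.0
```

Run:
```python
from h import *
d=cam('wrist','w5');P=cloud(d);s=state();print(s['eef_pos'],s['tcp_rot'],s['joints'].round(2))
print('plate',find(P,(664,164),8,26,3),'oil',find(P,(579,215),47,18),'block',find(P,(601,297),20,58))
P=cloud(cam('top','t5'));print('oil',find(P,(579,215),47,18))
```

```text
[664.1038287  164.13875121 193.93428815] [-3.14145140e+00 -1.58040115e-03  3.13897283e+00] [ 0.15  0.6   1.42  0.    1.13 -1.42]
plate (array([666.3, 164. ]), array([38., 39.]), np.float64(7.8)) oil (array([578.2, 214.6]), array([15., 15.]), np.float64(46.5)) block (array([601.7, 296.1]), array([77., 72.]), np.float64(19.0))
oil None
```

View pics/w5.png

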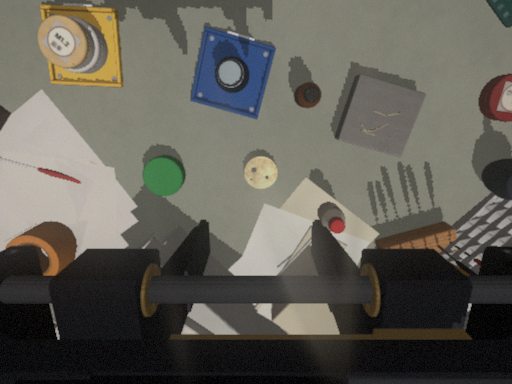

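The wrist view shows the plate at (261,172), the loupe in the blue tray, the stacked tins in the yellow tray, the oil bottle at (308,95) between block and tray, and the red cap bottle at (335,222), clear of the fingers.

Call:
{"op": "step_arm", "data": {"increments": [{"slide": [-0.002, 0, 0.06], "roll": 0}, {"slide": [-0.002, 0, 0.11], "roll": 0}, {"slide": [-0.002, 0, 0.15], "roll": 0}, {"slide": [-0.002, 0, 0.175], "roll": 0}, {"slide": [-0.002, 0, 0.175], "roll": 0}]}}

```text
t: 24.98
eef_pos: [665.3, 164.0, 18.0]
tcp_rot: [-3.141, -0.004, 3.138]
ft_force: [-0.2, 0.3, 0.7]
opening: 0.647
grip_force: 0.0
```

Call:
{"op": "step_arm", "data": {"increments": [{"slide": [0, 0, 0.008], "roll": 0}, {"slide": [0, 0, 0.0155], "roll": 0}, {"slide": [0, 0, 0.0155], "roll": 0}]}}

```text
t: 25.35
eef_pos: [666.3, 164.2, 4.6]
tcp_rot: [3.142, -0.0, 3.14]
ft_force: [-0.4, -0.3, 0.4]
opening: 0.647
grip_force: 0.0
```

Call:
{"op": "step_arm", "data": {"increments": [{"slide": [0, 0, 0.001], "roll": 0}, {"slide": [0, 0, 0.001], "roll": 0}]}}

```text
t: 25.6
eef_pos: [666.5, 164.3, 3.9]
tcp_rot: [3.141, 0.0, 3.141]
ft_force: [-0.2, -0.9, -0.6]
opening: 0.653
grip_force: 0.0
```

Call:
{"op": "step_arm", "data": {"increments": [{"slide": [0, 0, 0], "roll": 0}, {"slide": [0, 0, 0], "roll": 0}, {"slide": [0, 0, 0], "roll": 0}, {"slide": [0, 0, 0], "roll": 0}, {"slide": [0, 0, 0], "roll": 0}], "fingers": 0.3}}

```text
t: 26.22
eef_pos: [666.4, 164.2, 3.7]
tcp_rot: [3.141, 0.0, 3.141]
ft_force: [0.1, 0.3, -0.5]
opening: 0.391
grip_force: 30.0
```

Call:
{"op": "step_arm", "data": {"increments": [{"slide": [0, 0, -0.01], "roll": 0}, {"slide": [0, 0, -0.03], "roll": 0}, {"slide": [0, 0, -0.06], "roll": 0}, {"slide": [0, 0, -0.1], "roll": 0}, {"slide": [0, 0, -0.1], "roll": 0}]}}

```text
t: 26.85
eef_pos: [668.0, 164.5, 108.5]
tcp_rot: [3.141, 0.007, 3.141]
ft_force: [-0.4, 0.2, -0.9]
opening: 0.384
grip_force: 30.0
```

Call:
{"op": "step_arm", "data": {"increments": [{"slide": [0.02, 0.04, 0], "roll": 0}, {"slide": [0.04, 0.08, 0], "roll": 0}, {"slide": [0.06, 0.12, 0], "roll": 0}, {"slide": [0.065, 0.1325, 0], "roll": 0}, {"slide": [0.065, 0.1325, 0], "roll": 0}]}}

```text
t: 27.48
eef_pos: [601.4, 297.1, 103.7]
tcp_rot: [-3.142, 0.0, -3.141]
ft_force: [0.9, -0.7, -0.2]
opening: 0.384
grip_force: 30.0
```

Run:
```python
from h import *
d=cam('wrist','w6');P=cloud(d);s=state();print(s['eef_pos'],s['opening'])
q=P[(np.hypot(P[...,0]-601,P[...,1]-297)<26)&(P[...,2]>s['eef_pos'][2]-6)&(P[...,2]<s['eef_pos'][2]+10)]
print(len(q),np.percentile(q,[2,50,98],axis=0).round(1)); 
A=np.c_[q[:,:2],np.ones(len(q))];c=np.linalg.lstsq(A,q[:,2],rcond=None)[0];print('slope',c[:2])
cv2.imwrite('pics/w6b.png',cv2.resize(d['color'][90:300,130:400,::-1],None,fx=2.5,fy=2.5))
```

```text
[601.77145297 296.23636081 103.62625932] 0.38454258051365664
3325 [[582.9 277.9 106.1]
 [600.  296.7 107.7]
 [619.  315.  110.8]]
slope [-0.00125874 -0.00058472]
```

View pics/w6b.png

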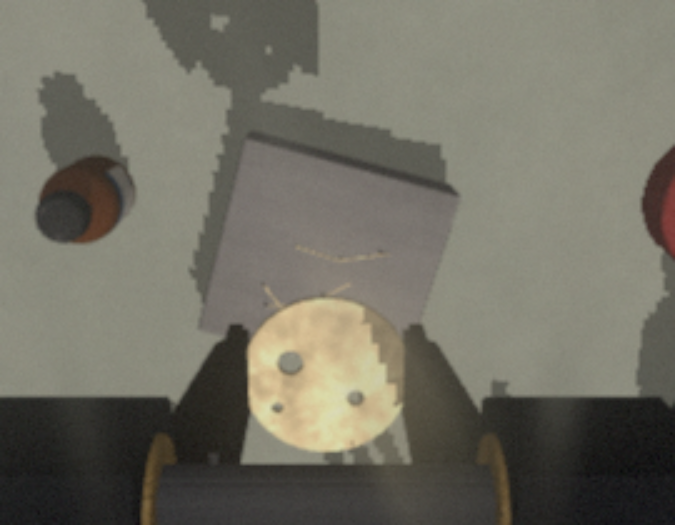

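The plate is level and centred in the fingers, with the block below it. Lower it.

Call:
{"op": "step_arm", "data": {"increments": [{"slide": [0, 0, 0.03], "roll": 0}, {"slide": [0, 0, 0.055], "roll": 0}, {"slide": [0, 0, 0.07], "roll": 0}, {"slide": [0, 0, 0.077], "roll": 0}, {"slide": [0, 0, 0.077], "roll": 0}]}}

```text
t: 28.15
eef_pos: [601.8, 296.4, 26.7]
tcp_rot: [3.142, 0.0, 3.14]
ft_force: [-0.2, 0.5, -0.7]
opening: 0.385
grip_force: 30.0
```

Call:
{"op": "step_arm", "data": {"increments": [{"slide": [0, 0, 0.001], "roll": 0}, {"slide": [0, 0, 0.002], "roll": 0}, {"slide": [0, 0, 0.002], "roll": 0}]}}

```text
t: 28.52
eef_pos: [601.6, 296.9, 25.0]
tcp_rot: [3.141, 0.0, 3.141]
ft_force: [0.2, 0.2, -1.2]
opening: 0.386
grip_force: 30.0
```

Call:
{"op": "step_arm", "data": {"increments": [{"slide": [0, 0, 0.001], "roll": 0}, {"slide": [0, 0, 0.001], "roll": 0}]}}

```text
t: 28.78
eef_pos: [601.5, 296.8, 23.6]
tcp_rot: [3.142, -0.0, 3.141]
ft_force: [-0.8, -0.3, -0.4]
opening: 0.388
grip_force: 30.0
```

Call:
{"op": "step_arm", "data": {"increments": [{"slide": [0, 0, 0], "roll": 0}, {"slide": [0, 0, 0], "roll": 0}, {"slide": [0, 0, 0], "roll": 0}], "fingers": 0.6}}

```text
t: 29.15
eef_pos: [601.5, 296.8, 23.7]
tcp_rot: [3.141, 0.0, 3.141]
ft_force: [0.5, -0.2, 1.1]
opening: 0.593
grip_force: 0.0
```

Call:
{"op": "step_arm", "data": {"increments": [{"slide": [0, 0, -0.03], "roll": 0}, {"slide": [0, 0, -0.08], "roll": 0}, {"slide": [0, 0, -0.14], "roll": 0}, {"slide": [0, 0, -0.2], "roll": 0}, {"slide": [0, 0, -0.2], "roll": 0}]}}

```text
t: 29.78
eef_pos: [602.9, 297.4, 229.0]
tcp_rot: [3.138, 0.008, 3.141]
ft_force: [-0.3, -0.5, -0.4]
opening: 0.603
grip_force: 0.0
```

Run:
```python
from h import *
P=cloud(cam('wrist','w7'))
print('plate',find(P,(601,297),28,24,3),'oil',find(P,(578.5,215),47,18),'loupe',find(P,(557,133.5),33,24))
P=cloud(cam('top','t7'))
print('gold',find(P,(529,-27),42,30,3),'loupe',find(P,(557,133.5),33,24),'oil',find(P,(578.5,215),47,18),'redcap',find(P,(710,250),61,20))
cv2.imwrite('pics/s7b.png',cv2.resize(cam('scene')['color'][120:280,200:400,::-1],(800,600)))
```

```text
plate (array([601.4, 295.9]), array([39., 39.]), np.float64(27.2)) oil (array([578.3, 214.9]), array([14., 15.]), np.float64(46.3)) loupe (array([557.1, 132.7]), array([26., 27.]), np.float64(31.0))
gold (array([528.4, -26.9]), array([45., 45.]), np.float64(42.3)) loupe (array([556.2, 133.1]), array([25., 26.]), np.float64(31.9)) oil (array([577.2, 215.3]), array([13., 14.]), np.float64(47.4)) redcap None
```

View pics/s7b.png

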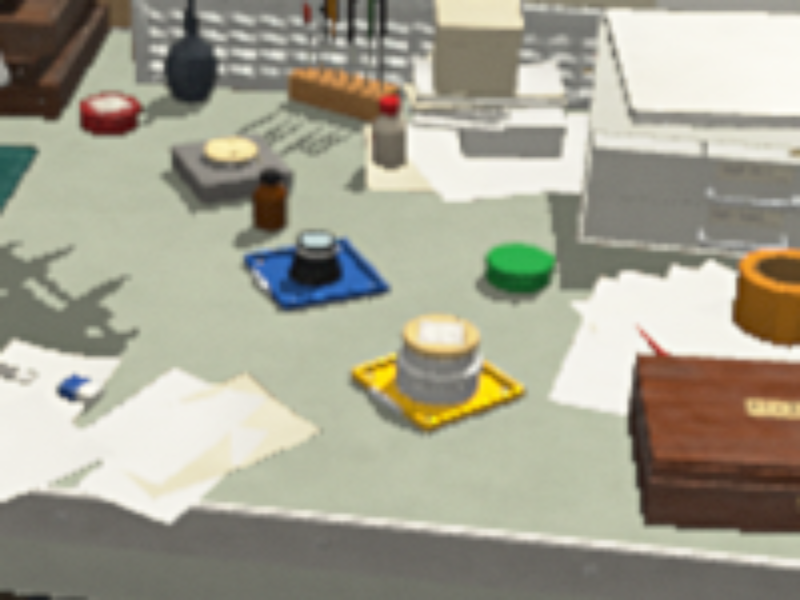

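The scene view shows the plate on the block (230,150), bottle standing (270,200), loupe in the blue tray (315,260), tins stacked in the yellow tray (440,360), and the red-cap bottle untouched.

Call:
{"op": "step_arm", "data": {"increments": [{"slide": [0, 0, 0], "roll": 0}, {"slide": [0, 0, 0], "roll": 0}]}}

```text
t: 30.18
eef_pos: [601.3, 296.7, 222.4]
tcp_rot: [-3.141, -0.002, 3.141]
ft_force: [-0.1, -0.4, -0.5]
opening: 0.603
grip_force: 0.0
```

```bash
python3 -c "
from cell import env; print(env.job_done())"
```

```text
the job is handed in; nothing more can be done
None
```

The job is handed in at about 30 s with all five items placed as asked; camera checks put each well within its limits and the arm never went near the red-cap bottle or the screwdriver, but the hand-in gave no verdict.

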